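Seat the saddle bracket in the bonding corner and hold it

TASK

Pick up the saddle bracket with a light grip (squeeze it with no more than 60 N) and set its foot flat on the aluminium fixture plate, the end nearer the upright web towards the short fence and a long side towards the long fence. Press it gently into the corner so that it bears on both fences at once, never harder than 40 N on a fence, and finish while still gripping it and pressing it there: do not let go. Leave the other things on the bench where they are.

Things in the scene. Friction and masses are not known exactly. Their poses are not given: they have to be found in the camera images.
- bracket_web (a point): Saddle bracket, bare aluminium, loose, 0.2-0.35 kg. Foot 84 x 52 x 10 mm (x, y, z) with one upright web 16 mm thick (x), 44 wide (y), from 10 to 72 mm up, solid to 54, two cheeks above. Point: web centre, 41 mm above the underside; x along the foot, z up. The foot reaches 26 mm to -x (web end), 58 mm to +x, 26 mm each way in y. Grip the web across x from above.
- bracket: The same bracket: origin at the centre of the underside of its foot, 16 mm in +x from the web's mid-plane, same axes as bracket_web. Starts standing on the bench among other metal parts.
- corner (a point): Point on the fixture plate's top (12 mm above the bench) where the fence faces meet. x runs along the long fence's face, away from the short fence; y along the short fence's face, away from the long one; z up. Plate: x -30 to 160, y -30 to 120 mm, bolted down. Home: bracket x along corner x, bracket_web 26 mm from each face, 41 mm above the plate.
- long_fence: Rigid steel bar fixed on the plate, 18 mm thick, top 12 mm above the plate; its face is the plane y = 0 of the corner, from x = -18 to 154 mm. Frame: origin on the bench 12 mm under the corner point, axes as corner.
- short_fence: Rigid steel bar fixed on the plate, 18 mm thick, top 12 mm above the plate; its face is the plane x = 0 of the corner, from y = 0 to 110 mm. Frame: origin on the bench 12 mm under the corner point, axes as corner.
- flange: Bystander: bare aluminium block 70 x 45 x 22 mm with a round boss 34 mm in diameter on top, 46 mm high in all. Origin at the centre of its underside. Not to be disturbed.
- bearing: Bystander: small loose steel ring, 32 mm in diameter, 12 mm high. Origin at the centre of its underside.
- jar: Bystander: small glass jar, 40 mm in diameter, 50 mm high. Origin at the centre of its underside.
- screwdriver: Bystander: screwdriver, 170 mm long, lying on the bench.
- wrench: Bystander: wrench, 140 mm long, lying on the bench.
- spacer: Bystander: the brass spacer that stands on the plate, 16 mm in diameter, 30 mm high. Origin at the centre of its underside.
Things that resemble listed ones, but are neither listed nor needed, are in the scene too. Of the things that look like the part that bears corner, the larger one is meant. Leave any pink or red look-alike of the bracket alone.

How it is judged:
On the way:
1. the bracket is lifted clear of the bench in the fingers (height (world z) of bracket above 0.018 m and contact force between the fingers and bracket above 1 N), for 0.1 s.
At the end, for the whole second after the job is handed in: Bracket flat on the plate (3 mm, 2 degrees), web end at the short fence, long side at the long fence (web centre 26 mm from each face within 2.5 mm, square within 2 degrees), bearing on each fence with over 1 N, still, and the fingers on it with over 2 N (x of bracket_web in the frame of corner between 0.0235 and 0.0285 m and y of bracket_web in the frame of corner between 0.0235 and 0.0285 m and z of bracket in the frame of corner below 0.003 m and angle between the x axis of bracket and the x axis of corner, either way round below 0.035 rad and angle between bracket's own z axis and vertical below 0.035 rad and contact force between bracket and long_fence above 1 N and contact force between bracket and short_fence above 1 N and contact force between the fingers and bracket above 2 N and linear speed of bracket below 0.01 m/s); the arm keeps its last pose, push and grip.
It fails at once if a fence is pressed with more than 40 N (contact force between bracket and long_fence above 40 N or contact force between bracket and short_fence above 40 N).
It fails at once if the bracket is squeezed with more than 65 N a pad (130 N over both pads) (contact force between the fingers and bracket above 130 N).
It fails at once if another thing on the bench is moved by more than 20 mm (distance of any of flange, bearing, jar, screwdriver, wrench, spacer from where it was at the start of the episode above 0.02 m).
It also fails if it takes over 54 s, if anything falls off the work surface, if the arm or the gripper's body presses on something with over 40 N, if the wrist force passes 120 N, or if a joint passes its speed limit or range.

ROBOT

A 6-joint arm with a two-finger parallel gripper is mounted at the origin on the work surface. World frame = base frame: x ahead of the robot, y to its left, z up, the work surface at z = 0. Lengths are in m, angles in rad, forces in N, time in s.
With the tool pointing down it reaches from about 0.35 to 0.975 m from the base axis. Payload 4.9 kg.
Tool frame: the origin (TCP) lies at the very end of the fingers, on their centre line; the grasp point (between the pads) lies 19 mm behind it; z points along the fingers, x is the direction in which the jaws open and shut, and the axes are right-handed (so a half turn about z gives the same grasp; the last joint's range is limited). The gripper opens to 85 mm and grips with 20 to 120 N. Pads are 22 mm wide; open, the fingers measure 114 mm over their backs; the gripper's body (76 mm by 85 mm) begins 54 mm behind the grasp point. The pads swing forward as they close: fully open they stand 13 mm farther back than shut.
Start: joints at [1.221, 0.053, 1.613, -0, 1.476, -0.119], TCP at [0.143, 0.608, 0.231] pointing down, gripper open.
Joint ranges: [-3.01, 3.01], [-1.01, 2.22], [0.06, 2.58], [-1.02, 4.17], [0.09, 2.62], [-3.14, 3.14]. Speed limits (rad/s): [2.57, 2.57, 3.14, 3.14, 3.14, 3.14].

INTERFACE

Orientations are given as a rotation vector (axis times angle).
In Python, from station import ctrl, get_image, calibration, job gives the robot as it stands.
- The arm moves only by the tool jog_arm, never from a script. Its argument "deltas" is a list of rows, each a list of 3 entries, a list of its own where there are three numbers: the turn, a rotation vector about the tool's x, y, z in degrees, then the shift along the tool's x, y, z in m, then the finger opening in m, from 0 to 0.0854. In form: [[[ax, ay, az], [tx, ty, tz], gripper], ...]. A call has 1 to 12 rows; each row is the pose to reach, as a shift and turn from the pose commanded when the call began, along the tool's axes at that moment; what a row does not reach only later rows make up. A row lasts 1/12 s, in which the tool goes at most 41.7 mm and 7.16 degrees, less where a joint would pass 70% of its speed; a pose out of reach is approached as far as the arm can. A call with a gripper value outside its range is refused whole. The fingers move at their own pace and stop on an object; "squeeze" is the grip in N (left out, the last holds). Time passes only in rows, so rows that repeat a pose let the fingers close. It gives the time, the measured TCP pose, the force and the opening at its end, in the units of the state.
- ctrl.get_obs(): the state, without advancing time (a new reading comes with each control period).
- get_image(name): name is "scene" or "top" or "wrist"; returns the picture (480x640x3 uint8, red, green, blue); there is no depth.
- calibration(name): a dict with "mtx" (3x3 intrinsics, pixels), "origin" and "rotation" of the camera in the world; the wrist camera has in their place "tool_from_camera" (4x4, takes a point from camera to tool coordinates, whose origin is the TCP and whose axes are the tool frame's). Camera axes: x right, y up, looking along -z (the intrinsics and any distortion apply to the point x, -y, -z); pixel columns grow to the right and rows downward; lengths in m; the calibration is good to about 2 mm. A picture is of the moment at which its call begins: read the wrist's pose just before it. calibration takes no time and is no camera call.
- job.finish_job(): hands the job in, once; it reports no verdict.
The state is a dict: "t": time; "q": joint angles; "dq": joint speeds; "effort": joint torques, N m; "tool_pos": TCP position; "tool_rot": TCP orientation; "contact_force": force on the tool from outside, world axes, zero at the start; "wrist_torque": the same for the moment, N m; "opening": finger opening in m.
Only numpy, scipy, OpenCV 4.12 (cv2) and the standard library are available. Lean on these libraries where they do the work, as an engineer would, in place of code of your own. Each camera call takes 0.05 s, during which the arm holds its last target.

## Working session

There is one attempt and no reset: what is moved stays moved. The work goes in short steps, Python scripts to look and compute and a tool call to move; the robot and the scene stay as the last step left them, time stands still between calls to the robot, and variables do not carry over. Pictures are saved under pics/ and viewed, and the job is handed in when it is done.

Besides the shell and the picture viewer there is one more tool, called by a JSON object that holds its "method" and its "body", one argument or row to a line. jog_arm: Moves the arm, as the interface text tells. Its arguments: {"type":"object","properties":{"deltas":{"type":"array","items":{"type":"array"}},"squeeze":{"type":"number"}},"required":["deltas"]}

```bash
ls; mkdir -p pics; python3 - <<'E'
from station import ctrl,get_image,calibration,job
import cv2
o=ctrl.get_obs();print(o)
for n in ("scene","top","wrist"):
    print(n,calibration(n))
    cv2.imwrite(f"pics/{n}0.png",get_image(n)[:,:,::-1])
E
```

```text
pics
{'t': 0.0, 'q': array([ 1.22097656e+00,  5.33691284e-02,  1.61432636e+00,  1.50386757e-05,
        1.47602602e+00, -1.18988970e-01]), 'dq': array([ 5.39235907e-04, -2.05244611e-03,  8.40173319e-04, -6.08683507e-05,
       -7.21174531e-06,  3.62541886e-04]), 'effort': array([ 9.37729892e-04, -3.93688059e+01, -3.70177889e+01,  6.85137775e-05,
        6.99604323e-03, -1.48270686e-05]), 'tool_pos': array([0.14275804, 0.60781642, 0.2300361 ]), 'tool_rot': array([ 2.46161879,  1.95015582, -0.00286041]), 'contact_force': array([-0.03236674, -0.44031285, -0.49296268]), 'wrist_torque': array([-0.03001825, -0.023645  ,  0.00469061]), 'opening': 0.08583690458913319}
scene {'mtx': array([[480.56418401,   0.        , 323.71251567],
       [  0.        , 480.56418401, 238.99386614],
       [  0.        ,   0.        ,   1.        ]]), 'origin': array([1.07468851, 0.20713   , 0.81080902]), 'rotation': array([0.43869208, 0.65767942, 1.9120579 ])}
top {'mtx': array([[449.37967238,   0.        , 321.3698957 ],
       [  0.        , 449.37967238, 243.53943272],
       [  0.        ,   0.        ,   1.        ]]), 'origin': array([ 0.40874044, -0.01265738,  0.99284384]), 'rotation': array([ 0.07931799, -0.09432604, -1.57634387])}
wrist {'mtx': array([[346.61864091,   0.        , 317.57183659],
       [  0.        , 346.61864091, 244.33590987],
       [  0.        ,   0.        ,   1.        ]]), 'tool_from_camera': array([[ 9.99999916e-01,  4.04322500e-04,  6.50603966e-05,
        -6.64068856e-04],
       [ 4.04116108e-04, -9.48531287e-01, -3.16683176e-01,
        -8.13803292e-02],
       [-6.63303118e-05,  3.16683176e-01, -9.48531371e-01,
        -1.41218281e-01],
       [ 0.00000000e+00,  0.00000000e+00,  0.00000000e+00,
         1.00000000e+00]])}
```

View pics/scene0.png

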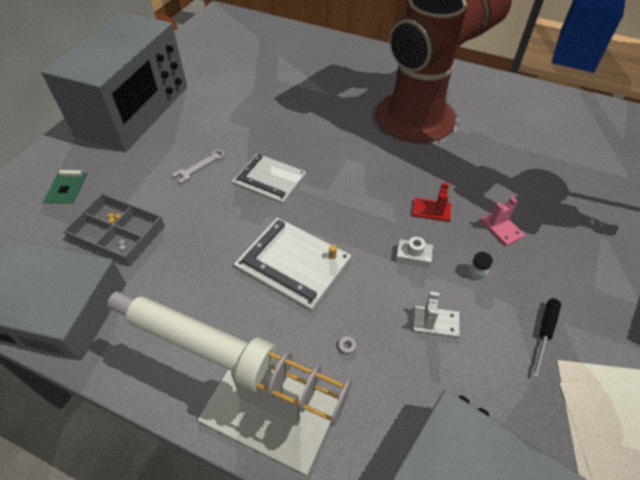

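View pics/top0.png

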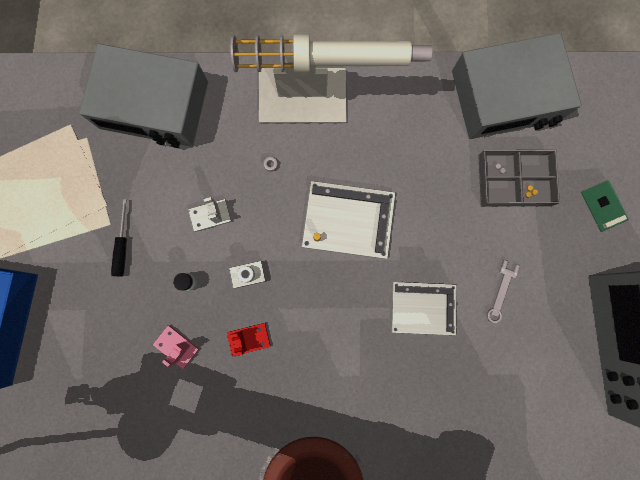

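View pics/wrist0.png

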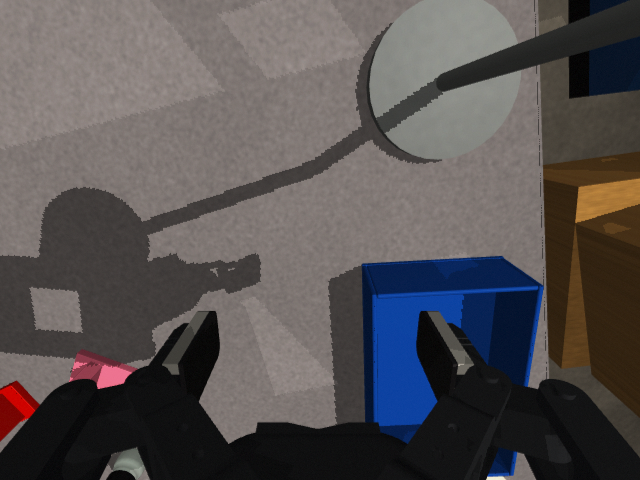

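The top view shows the bare bracket at about (210,213), with its web towards the right end. The larger plate is at (349,220): one dark fence along its top edge and one along its right edge, and the spacer at (317,237). I'll enlarge these areas.

```bash
python3 - <<'E'
import cv2,numpy as np
t=cv2.imread("pics/top0.png")
a=cv2.resize(t[180:250,170:250],None,fx=8,fy=8,interpolation=cv2.INTER_CUBIC)
cv2.imwrite("pics/topbr.png",a)
cv2.imwrite("pics/toppl.png",cv2.resize(t[170:270,290:410],None,fx=6,fy=6,interpolation=cv2.INTER_CUBIC))
s=cv2.imread("pics/scene0.png")
cv2.imwrite("pics/scbr.png",cv2.resize(s[280:350,400:480],None,fx=8,fy=8,interpolation=cv2.INTER_CUBIC))
E
```

```text
(no output)
```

View pics/topbr.png

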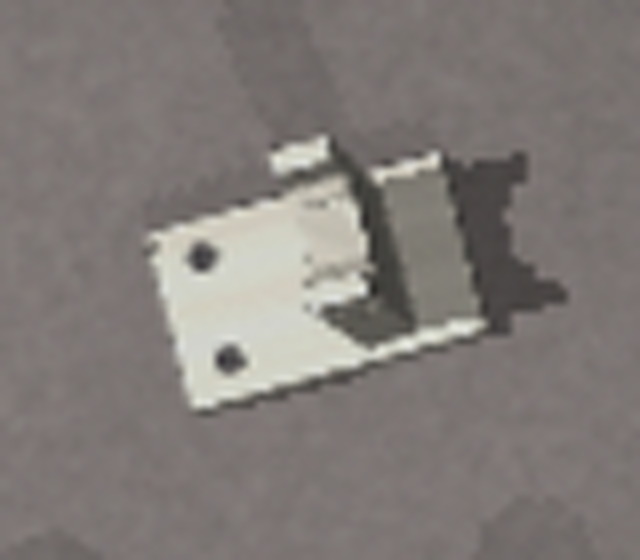

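View pics/toppl.png

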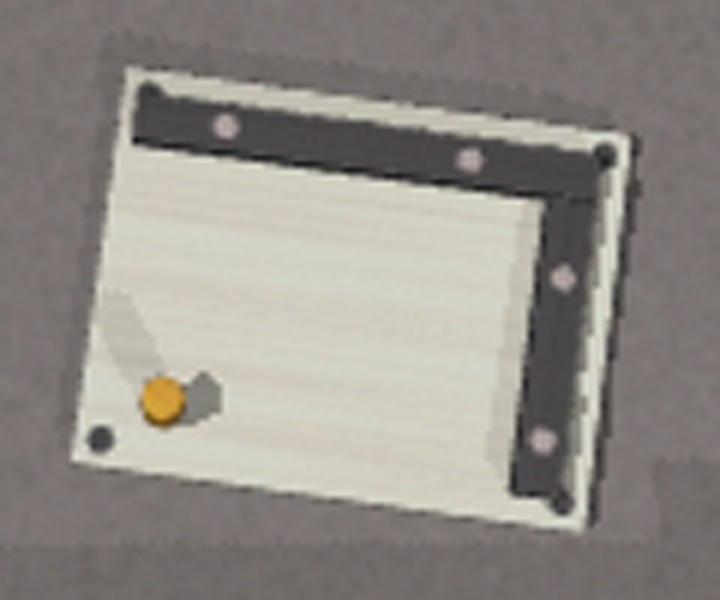

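View pics/scbr.png

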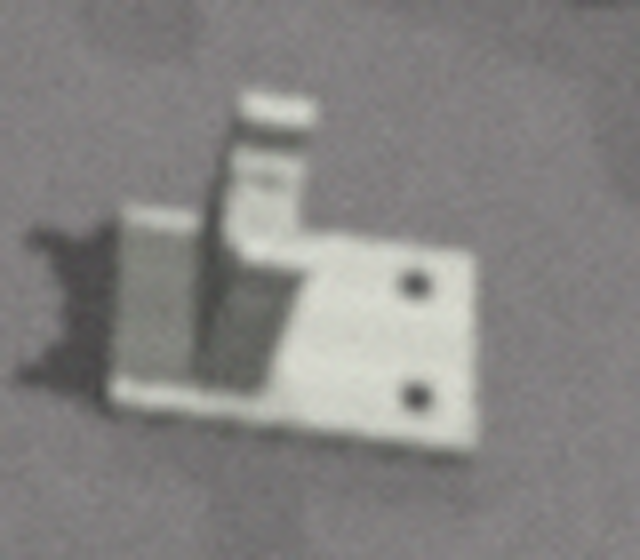

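```bash
cat > h.py <<'E'
import numpy as np,cv2
from scipy.spatial.transform import Rotation as R
from station import ctrl,get_image,calibration
def cam(n,obs=None):
    c=calibration(n)
    if n=="wrist":
        T=c["tool_from_camera"];Rt=R.from_rotvec(obs["tool_rot"]).as_matrix()
        return c["mtx"],Rt@T[:3,:3],Rt@T[:3,3]+obs["tool_pos"]
    return c["mtx"],R.from_rotvec(c["rotation"]).as_matrix(),np.array(c["origin"])
def ray(C,p,z):
    K,Rm,o=C;p=np.atleast_2d(p).astype(float)
    d=np.c_[(p[:,0]-K[0,2])/K[0,0],-(p[:,1]-K[1,2])/K[1,1],-np.ones(len(p))]@Rm.T
    return o+d*((z-o[2])/d[:,2])[:,None]
def proj(C,P):
    K,Rm,o=C;q=(np.atleast_2d(P)-o)@Rm
    return np.c_[K[0,0]*q[:,0]/-q[:,2]+K[0,2],K[1,1]*-q[:,1]/-q[:,2]+K[1,2]]
E
python3 - <<'E'
from h import *
C=cam("top");S=cam("scene")
cr=lambda p,x0,y0,f:(np.array(p,float)+.5)/f-.5+[x0,y0]
np.set_printoptions(precision=4,suppress=True)
b=ray(C,cr([(153,240),(195,405),(485,322),(440,155)],170,180,8),.010)
b2=ray(S,cr([(472,253),(475,440),(112,385),(122,210)],400,280,8),.010)
for q in(b,b2):
    print(q);print([np.linalg.norm(q[i]-q[(i+1)%4]) for i in range(4)],q.mean(0))
    d=(q[0]+q[1]-q[2]-q[3]);print("yaw",np.degrees(np.arctan2(d[1],d[0])))
p=ray(C,cr([(127,68),(72,462),(585,528),(632,137)],290,170,6),.012)
print(p,[np.linalg.norm(p[i]-p[(i+1)%4]) for i in range(4)])
d=p[0]+p[1]-p[2]-p[3];print("yaw",np.degrees(np.arctan2(d[1],d[0])))
ex=d/np.linalg.norm(d);ey=np.array([-ex[1],ex[0],0])
print("corner",p.mean(0)-65*.001*ex-45*.001*ey)
f=ray(C,cr([(133,145),(541,201),(512,494)],290,170,6),.024);print("fence",f)
print("spacer",ray(C,cr([(162,400)],290,170,6),.042))
fl=ray(C,[(249,274)],.03);print("flange",fl,"bearing",ray(C,[(271,163)],.01),"jar",ray(C,[(183,282)],.05))
E
```

```text
[[0.5954 0.2706 0.01  ]
 [0.5492 0.2579 0.01  ]
 [0.5718 0.1786 0.01  ]
 [0.6188 0.1917 0.01  ]]
[np.float64(0.04786859553826131), np.float64(0.08250669839467052), np.float64(0.048804495791430834), np.float64(0.08227694660079742)] [0.5838 0.2247 0.01  ]
yaw 106.23969582606944
[[0.5461 0.2595 0.01  ]
 [0.5941 0.2726 0.01  ]
 [0.6155 0.1921 0.01  ]
 [0.5696 0.18   0.01  ]]
[np.float64(0.04974145257157267), np.float64(0.08324986031903266), np.float64(0.04739117304553269), np.float64(0.08293925275550708)] [0.5813 0.226  0.01  ]
yaw 105.67797969878764
[[ 0.6582  0.0001  0.012 ]
 [ 0.5111  0.021   0.012 ]
 [ 0.4855 -0.1662  0.012 ]
 [ 0.6309 -0.1872  0.012 ]] [np.float64(0.1485666431910931), np.float64(0.18895963546921424), np.float64(0.14690925051855067), np.float64(0.1892834235182067)]
yaw 81.98615349395021
corner [ 0.6069 -0.1537  0.012 ]
fence [[ 0.6263 -0.0021  0.024 ]
 [ 0.6046 -0.1511  0.024 ]
 [ 0.4971 -0.1382  0.024 ]]
spacer [[ 0.5299 -0.0121  0.042 ]]
flange [[0.4511 0.1329 0.03  ]] bearing [[0.7002 0.0891 0.01  ]] jar [[0.4345 0.2671 0.05  ]]
```

```bash
cat >> h.py <<'E'
def goto(x,y,z,yaw,o=None):
    "turn (deg) and shift in tool axes to reach TCP xyz pointing down with tool x at yaw(deg)"
    o=o or ctrl.get_obs();R0=R.from_rotvec(o["tool_rot"])
    a=np.radians(yaw);Rt=R.from_matrix(np.array([[np.cos(a),np.sin(a),0],[np.sin(a),-np.cos(a),0],[0,0,-1]]))
    print("turn",(R0.inv()*Rt).as_rotvec(degrees=True).round(2),"shift",R0.inv().apply(np.array([x,y,z])-o["tool_pos"]).round(4))
E
python3 -c "
from h import *
goto(.587,.21,.16,106)"
```

```text
turn [ -0.03   0.09 -29.22] shift [-0.2857  0.5234  0.0707]
```

{"method": "jog_arm", "body": {
  "deltas": [
    [[0,0,-29.2],[-0.286,0.523,0.071],0.085],
    [[0,0,-29.2],[-0.286,0.523,0.071],0.085],
    [[0,0,-29.2],[-0.286,0.523,0.071],0.085],
    [[0,0,-29.2],[-0.286,0.523,0.071],0.085],
    [[0,0,-29.2],[-0.286,0.523,0.071],0.085],
    [[0,0,-29.2],[-0.286,0.523,0.071],0.085],
    [[0,0,-29.2],[-0.286,0.523,0.071],0.085],
    [[0,0,-29.2],[-0.286,0.523,0.071],0.085],
    [[0,0,-29.2],[-0.286,0.523,0.071],0.085],
    [[0,0,-29.2],[-0.286,0.523,0.071],0.085],
    [[0,0,-29.2],[-0.286,0.523,0.071],0.085],
    [[0,0,-29.2],[-0.286,0.523,0.071],0.085]
  ],
  "squeeze": 40
}}

```text
t: 1.15
tool_pos: [0.5075, 0.2807, 0.1727]
tool_rot: [-1.891, -2.508, 0.0]
contact_force: [0.3, 1.0, 0.8]
opening: 0.0849
```

```bash
python3 -c "
from h import *
print(ctrl.get_obs())
goto(.587,.21,.16,106)"
```

```text
{'t': 1.15, 'q': array([ 3.76929390e-01, -1.07072419e-02,  1.77662802e+00,  8.10699908e-05,
        1.37581419e+00, -1.47255255e+00]), 'dq': array([-0.79002062,  0.40778674, -0.2996772 ,  0.00380394, -0.11397357,
       -0.78422742]), 'effort': array([  3.05941924, -38.06857467, -34.17124271,  -0.11650721,
         0.24209018,   0.63289801]), 'tool_pos': array([0.50747   , 0.28071144, 0.17273894]), 'tool_rot': array([-1.89130317e+00, -2.50832303e+00,  1.25753743e-04]), 'contact_force': array([0.32342228, 1.02884435, 0.76793442]), 'wrist_torque': array([0.03706247, 0.03248137, 0.05783708]), 'opening': 0.08487923103406865}
turn [-0.01 -0.   -0.03] shift [-0.0899  0.057   0.0127]
```

{"method": "jog_arm", "body": {
  "deltas": [
    [[0,0,0],[-0.07,0.045,0.01],0.085],
    [[0,0,0],[-0.07,0.045,0.01],0.085],
    [[0,0,0],[-0.07,0.045,0.01],0.085],
    [[0,0,0],[-0.07,0.045,0.01],0.085],
    [[0,0,0],[-0.07,0.045,0.01],0.085],
    [[0,0,0],[-0.07,0.045,0.01],0.085]
  ]
}}

```text
t: 1.65
tool_pos: [0.5681, 0.2283, 0.1631]
tool_rot: [-1.889, -2.509, 0.0]
contact_force: [-0.6, 0.2, 0.3]
opening: 0.0854
```

```bash
python3 - <<'E'
from h import *
goto(.587,.21,.16,106)
o=ctrl.get_obs();print(o['tool_pos'],np.abs(o['dq']).max())
im=get_image("wrist");np.save("w1.npy",im)
import pickle;pickle.dump(o,open("w1.pkl","wb"))
cv2.imwrite("pics/w1.png",im[:,:,::-1])
E
```

```text
turn [-0.02 -0.02  0.04] shift [-0.0228  0.0131  0.0031]
[0.56812462 0.22834498 0.16308968] 0.01377238395237049
```

View pics/w1.png

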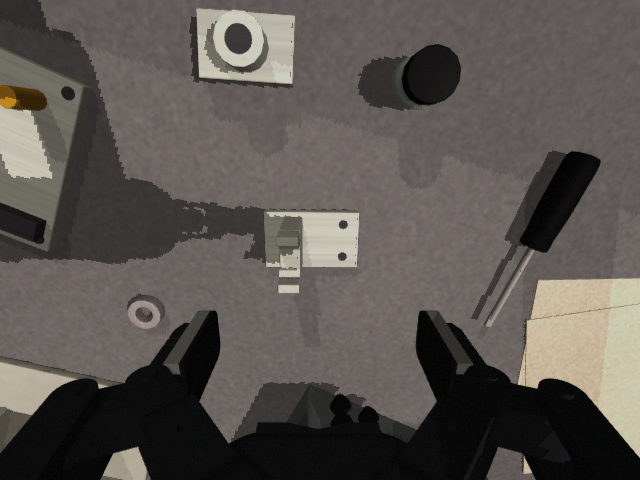

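The wrist view shows the foot squarely aligned with the image, corners near (265,211) and (358,267), with the web at x≈289. I'll measure the corners.

```bash
python3 - <<'E'
from h import *
import pickle
im=np.load("w1.npy");o=pickle.load(open("w1.pkl","rb"))
c=im[195:310,245:375]
cv2.imwrite("pics/w1c.png",cv2.resize(c,None,fx=6,fy=6,interpolation=cv2.INTER_CUBIC)[:,:,::-1])
W=cam("wrist",o)
P=[(264,210.5),(358.5,211),(358.5,267),(265.5,265.5)]
b=ray(W,P,.010);print(b,[np.linalg.norm(b[i]-b[(i+1)%4]) for i in range(4)],b.mean(0))
E
```

```text
[[0.56722914 0.17916901 0.01      ]
 [0.54504481 0.2580503  0.01      ]
 [0.5948146  0.27437568 0.01      ]
 [0.61685385 0.19223533 0.01      ]] [np.float64(0.08194145424925856), np.float64(0.05237890679914374), np.float64(0.08504566548150602), np.float64(0.05131608456542858)] [0.5809856  0.22595758 0.01      ]
```

View pics/w1c.png

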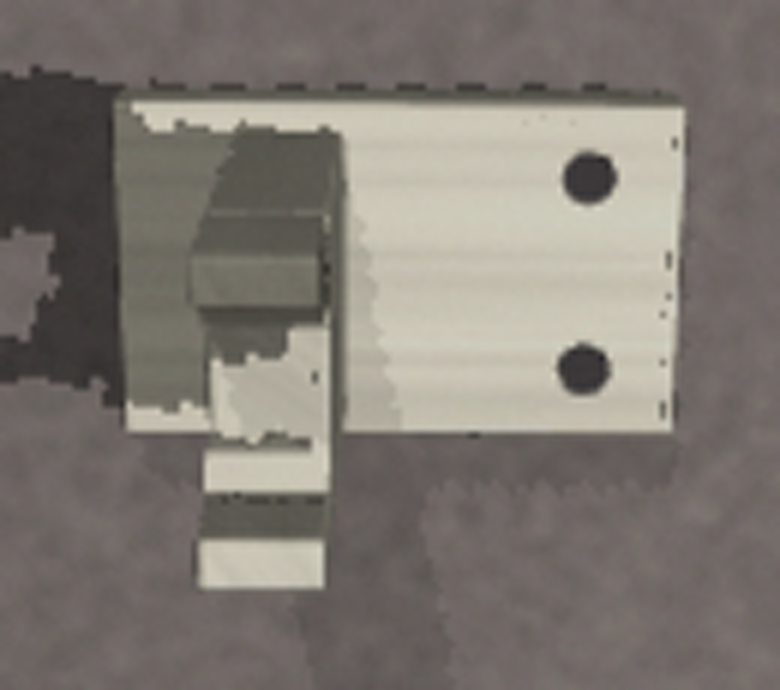

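```bash
python3 - <<'E'
from h import *
import pickle
o=pickle.load(open("w1.pkl","rb"))
W=cam("wrist",o)
P=(np.array([(117,102),(684,104),(672,432),(127,430)])+.5)/6-.5+[245,195]
b=ray(W,P,.010);print(b,[np.linalg.norm(b[i]-b[(i+1)%4]) for i in range(4)],b.mean(0))
d=b[1]+b[2]-b[0]-b[3];a=np.arctan2(d[1],d[0]);print(np.degrees(a));m=b.mean(0)
web=m-.016*np.array([np.cos(a),np.sin(a),0]);print("web",web)
goto(web[0],web[1],.05,np.degrees(a));goto(web[0],web[1],.022,np.degrees(a))
E
```

```text
[[0.56814457 0.1794583  0.01      ]
 [0.54579767 0.25837334 0.01      ]
 [0.59490777 0.27256228 0.01      ]
 [0.61750972 0.19262501 0.01      ]] [np.float64(0.08201808787365893), np.float64(0.05111876167949463), np.float64(0.08307114745870557), np.float64(0.05109089739783626)] [0.58158993 0.22575473 0.01      ]
105.79939206208925
web [0.58594625 0.2103592  0.01      ]
turn [-0.01 -0.01  0.28] shift [-0.0225  0.0122  0.1132]
turn [-0.01 -0.01  0.28] shift [-0.0225  0.0122  0.1412]
```

{"method": "jog_arm", "body": {
  "deltas": [
    [[0,0,0.3],[-0.0225,0.012,0.02],0.085],
    [[0,0,0.3],[-0.0225,0.012,0.04],0.085],
    [[0,0,0.3],[-0.0225,0.012,0.065],0.085],
    [[0,0,0.3],[-0.0225,0.012,0.09],0.085],
    [[0,0,0.3],[-0.0225,0.012,0.11],0.085],
    [[0,0,0.3],[-0.0225,0.012,0.125],0.085],
    [[0,0,0.3],[-0.0225,0.012,0.136],0.085],
    [[0,0,0.3],[-0.0225,0.012,0.141],0.085],
    [[0,0,0.3],[-0.0225,0.012,0.141],0.085],
    [[0,0,0.3],[-0.0225,0.012,0.141],0.085],
    [[0,0,0.3],[-0.0225,0.012,0.141],0.085]
  ]
}}

```text
t: 2.62
tool_pos: [0.5877, 0.2097, 0.0238]
tool_rot: [1.896, 2.503, 0.003]
contact_force: [0.1, 0.4, 1.0]
opening: 0.0846
```

```bash
python3 - <<'E'
from h import *
goto(.5859,.2104,.022,105.8)
o=ctrl.get_obs();print(o['tool_pos'],o['contact_force'])
cv2.imwrite("pics/w2.png",get_image("wrist")[:,:,::-1])
E
```

```text
turn [ 0.15  0.01 -0.1 ] shift [ 0.0012 -0.0016  0.0018]
[0.58771871 0.20970101 0.02380065] [0.06340341 0.35219428 1.01641123]
```

View pics/w2.png

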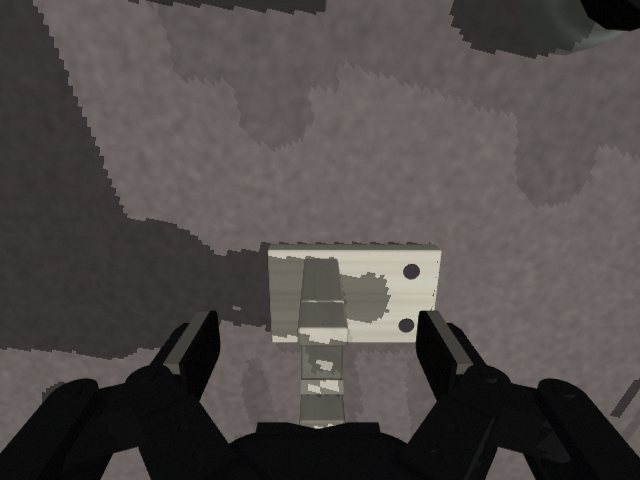

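{"method": "jog_arm", "body": {
  "deltas": [
    [[0,0,0],[0.001,-0.001,0.0018],0.06],
    [[0,0,0],[0.001,-0.001,0.0018],0.04],
    [[0,0,0],[0.001,-0.001,0.0018],0.03],
    [[0,0,0],[0.001,-0.001,0.0018],0.02],
    [[0,0,0],[0.001,-0.001,0.0018],0.01],
    [[0,0,0],[0.001,-0.001,0.0018],0.005],
    [[0,0,0],[0.001,-0.001,0.0018],0.0],
    [[0,0,0],[0.001,-0.001,0.0018],0.0],
    [[0,0,0],[0.001,-0.001,0.0018],0.0],
    [[0,0,0],[0.001,-0.001,0.0018],0.0]
  ],
  "squeeze": 35
}}

```text
t: 3.5
tool_pos: [0.5855, 0.21, 0.0205]
tool_rot: [1.898, 2.504, 0.0]
contact_force: [-0.1, -0.2, 1.6]
opening: 0.0155
```

{"method": "jog_arm", "body": {
  "deltas": [
    [[0,0,0],[0,0,0],0.0],
    [[0,0,0],[0,0,0],0.0],
    [[0,0,0],[0,0,0],0.0]
  ],
  "squeeze": 48
}}

```text
t: 3.75
tool_pos: [0.5856, 0.21, 0.0205]
tool_rot: [1.898, 2.504, 0.0]
contact_force: [-1.7, -0.1, 1.6]
opening: 0.0153
```

```bash
python3 - <<'E'
from h import *
o=ctrl.get_obs();print(o['tool_pos'],o['contact_force'],o['wrist_torque'],o['opening'])
goto(.5859,.2104,.1,105.8)
cv2.imwrite("pics/w3.png",get_image("wrist")[:,:,::-1])
E
```

```text
[0.58556959 0.20996971 0.02052301] [-1.74804807 -0.11263303  1.62378085] [ 0.0043215  -0.00235399 -0.01709279] 0.015334527959331138
turn [ 0.02 -0.   -0.12] shift [ 0.0003  0.0005 -0.0795]
```

View pics/w3.png

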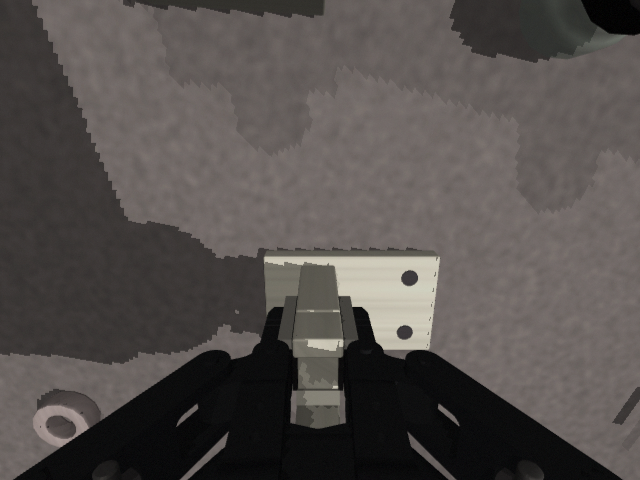

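```bash
python3 - <<'E'
from h import *
o=ctrl.get_obs();W=cam("wrist",o)
# foot top plane z=.010 ; right end corners & top edge
P=[(264.5,257),(440,257.5),(434,350)]
b=ray(W,P,.010);Rt=R.from_rotvec(o["tool_rot"])
print(Rt.inv().apply(b-o["tool_pos"]).round(4))
goto(.646,-.088,.2,82)
E
```

```text
[[-0.0254 -0.0248  0.0105]
 [ 0.0566 -0.0245  0.0105]
 [ 0.0592  0.0262  0.0105]]
turn [ 2.000e-02 -0.000e+00  2.368e+01] shift [-0.3032 -0.0223 -0.1795]
```

The grip is centred: the foot spans −25 to 58 mm in tool x and −24.7 to 26 mm in tool y. Next I lift and carry it over to look at the corner.

{"method": "jog_arm", "body": {
  "deltas": [
    [[0,0,0],[0,0,-0.01],0.0],
    [[0,0,0],[0,0,-0.03],0.0],
    [[0,0,0],[0,0,-0.06],0.0],
    [[0,0,4],[-0.01,0,-0.09],0.0],
    [[0,0,8],[-0.04,-0.003,-0.11],0.0],
    [[0,0,12],[-0.075,-0.006,-0.13],0.0],
    [[0,0,16],[-0.11,-0.009,-0.15],0.0],
    [[0,0,20],[-0.145,-0.012,-0.165],0.0],
    [[0,0,23.7],[-0.18,-0.015,-0.175],0.0],
    [[0,0,23.7],[-0.215,-0.018,-0.18],0.0],
    [[0,0,23.7],[-0.25,-0.02,-0.18],0.0],
    [[0,0,23.7],[-0.28,-0.022,-0.18],0.0]
  ]
}}

```text
t: 4.8
tool_pos: [0.6397, -0.068, 0.2007]
tool_rot: [2.372, 2.059, -0.001]
contact_force: [0.4, 0.9, -4.0]
opening: 0.0152
```

{"method": "jog_arm", "body": {
  "deltas": [
    [[0,0,0],[-0.01,0.0,0],0.0],
    [[0,0,0],[-0.02,0.009,0],0.0],
    [[0,0,0],[-0.02,0.009,0],0.0],
    [[0,0,0],[-0.02,0.009,0],0.0],
    [[0,0,0],[-0.02,0.009,0],0.0]
  ]
}}

```text
t: 5.22
tool_pos: [0.6458, -0.0854, 0.2]
tool_rot: [-2.369, -2.061, 0.0]
contact_force: [0.6, -0.7, -2.5]
opening: 0.0154
```

```bash
python3 - <<'E'
from h import *
o=ctrl.get_obs();print(o['t'],o['tool_pos'],o['contact_force'],o['wrist_torque'],o['opening'],abs(o['dq']).max())
goto(.646,-.088,.2,82)
im=get_image("wrist");cv2.imwrite("pics/w4.png",im[:,:,::-1])
import pickle;pickle.dump((o,im),open("w4.pkl","wb"))
E
```

```text
5.2167 [ 0.6458451  -0.08540635  0.19996141] [ 0.56071078 -0.74837751 -2.46202687] [-3.91435269e-02  4.45461572e-05  1.12592379e-02] 0.015406820196578658 0.008328314579578366
turn [-0.06 -0.04  0.05] shift [-0.0025  0.0005 -0.    ]
```

View pics/w4.png

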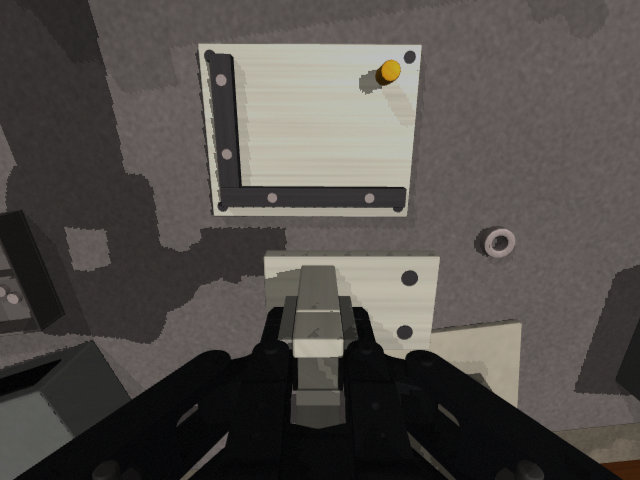

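The whole plate is visible. The inner corner of the fence tops is near (241,187), and the spacer is at (391,71). I'll zoom in to measure.

```bash
python3 - <<'E'
import pickle,cv2
o,im=pickle.load(open("w4.pkl","rb"))
cv2.imwrite("pics/w4c.png",cv2.resize(im[35:225,190:430],None,fx=3.3,fy=3.3,interpolation=cv2.INTER_CUBIC)[:,:,::-1])
cv2.imwrite("pics/w4d.png",cv2.resize(im[150:225,195:295],None,fx=8,fy=8,interpolation=cv2.INTER_CUBIC)[:,:,::-1])
E
```

```text
(no output)
```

View pics/w4c.png

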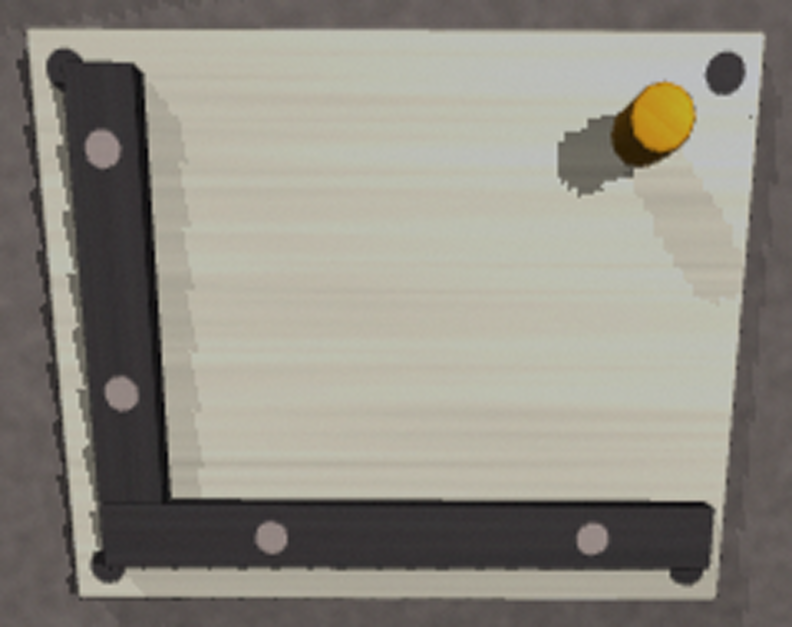

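View pics/w4d.png

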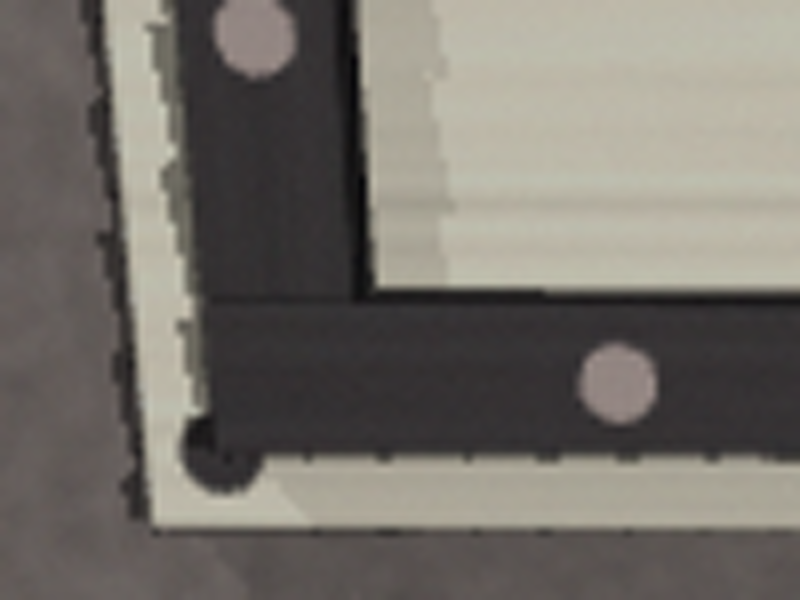

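```bash
python3 - <<'E'
from h import *
import pickle
np.set_printoptions(precision=4,suppress=True)
o,im=pickle.load(open("w4.pkl","rb"));W=cam("wrist",o)
cr=lambda p,x0,y0,f:(np.array(p,float)+.5)/f-.5+[x0,y0]
c=ray(W,cr([(373,289)],195,150,8),.012);ct=ray(W,cr([(352,298)],195,150,8),.024)
lf=ray(W,cr([(712,502),(166,499)],190,35,3.3),.024);print("corner",c,ct,"long end",lf)
sb=ray(W,cr([(135,64),(163,500)],190,35,3.3),.024);print("short",sb,np.linalg.norm(sb[0]-sb[1]))
yaw=lambda d:np.degrees(np.arctan2(d[1],d[0]))
print("yaw long",yaw(lf[0]-lf[1]),np.linalg.norm(lf[0]-lf[1]),"yaw short",yaw(sb[0]-sb[1])-90)
p=ray(W,cr([(27,30),(764,33),(716,598),(80,597)],190,35,3.3),.012)
print(p,[np.linalg.norm(p[i]-p[(i+1)%4]) for i in range(4)])
print("plate yaw",yaw(p[1]-p[0]),yaw(p[2]-p[3]),yaw(p[0]-p[3])-90,yaw(p[1]-p[2])-90)
d=p[1]+p[2]-p[0]-p[3];ex=d/np.linalg.norm(d);ey=np.array([-ex[1],ex[0],0])
print("corner",p.mean(0)-.065*ex-.045*ey)
print(yaw(R.from_rotvec(o["tool_rot"]).apply([1,0,0])))
P=[(264.5,257),(440,257.5),(434,350)]
E
```

```text
corner [[ 0.6057 -0.1534  0.012 ]] [[ 0.6049 -0.1532  0.024 ]] long end [[ 0.626  -0.0021  0.024 ]
 [ 0.6042 -0.1517  0.024 ]]
short [[ 0.498  -0.1369  0.024 ]
 [ 0.6044 -0.1526  0.024 ]] 0.10755476653164053
yaw long 81.70861108949914 0.15119543346821626 yaw short 81.61759192368132
[[ 0.4841 -0.1648  0.012 ]
 [ 0.5107  0.0208  0.012 ]
 [ 0.6568  0.0001  0.012 ]
 [ 0.6305 -0.1858  0.012 ]] [np.float64(0.18754686588140748), np.float64(0.14758343691938866), np.float64(0.1877793215964998), np.float64(0.14789830871289422)]
plate yaw 81.83090968900083 81.92705245789016 81.84090216463176 81.93106633540555
corner [ 0.6059 -0.1531  0.012 ]
82.05217199536266
```

```bash
python3 - <<'E'
from h import *
goto(.5735,-.1103,.09,81.85)
E
```

```text
turn [-0.05 -0.03  0.21] shift [-0.0348 -0.0681  0.1101]
```

{"method": "jog_arm", "body": {
  "deltas": [
    [[0,0,0.2],[-0.01,-0.02,0.0],0.0],
    [[0,0,0.2],[-0.02,-0.04,0.02],0.0],
    [[0,0,0.2],[-0.03,-0.06,0.05],0.0],
    [[0,0,0.2],[-0.035,-0.068,0.075],0.0],
    [[0,0,0.2],[-0.035,-0.068,0.1],0.0],
    [[0,0,0.2],[-0.035,-0.068,0.11],0.0],
    [[0,0,0.2],[-0.035,-0.068,0.11],0.0],
    [[0,0,0.2],[-0.035,-0.068,0.11],0.0],
    [[0,0,0.2],[-0.035,-0.068,0.11],0.0],
    [[0,0,0.2],[-0.035,-0.068,0.11],0.0]
  ]
}}

```text
t: 6.1
tool_pos: [0.5758, -0.112, 0.0929]
tool_rot: [2.372, 2.055, 0.003]
contact_force: [1.1, -0.1, -2.8]
opening: 0.0156
```

```bash
python3 - <<'E'
from h import *
o=ctrl.get_obs();print(o['t'],o['tool_pos'],o['contact_force'],o['wrist_torque'],o['opening'],abs(o['dq']).max())
goto(.5735,-.1103,.034,81.85)
im=get_image("wrist");cv2.imwrite("pics/w5.png",im[:,:,::-1])
E
```

```text
6.1 [ 0.57575557 -0.11204624  0.09291155] [ 1.14595657 -0.13256005 -2.78503288] [-0.05664346 -0.01666266  0.01357542] 0.015559606461212527 0.004752067098131951
turn [ 0.24  0.04 -0.04] shift [ 0.0014 -0.0027  0.0589]
```

View pics/w5.png

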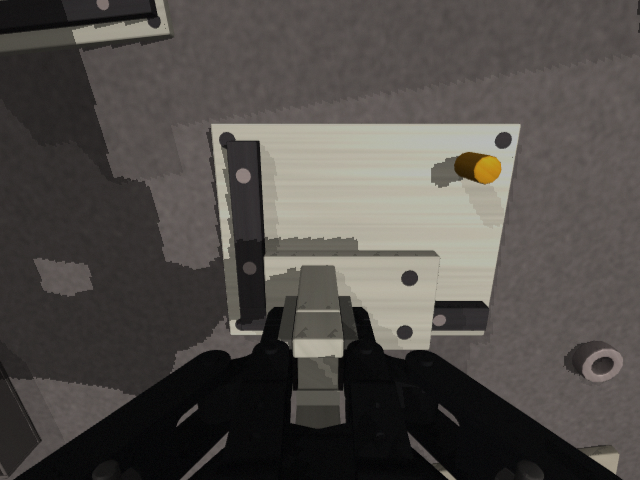

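{"method": "jog_arm", "body": {
  "deltas": [
    [[0,0,0],[0,0,0.015],0.0],
    [[0,0,0],[0,0,0.03],0.0],
    [[0,0,0],[0,0,0.04],0.0],
    [[0,0,0],[0,0,0.048],0.0],
    [[0,0,0],[0,0,0.052],0.0],
    [[0,0,0],[0,0,0.052],0.0],
    [[0,0,0],[0,0,0.052],0.0],
    [[0,0,0],[0,0,0.052],0.0],
    [[0,0,0],[0,0,0.052],0.0],
    [[0,0,0],[0,0,0.052],0.0]
  ]
}}

```text
t: 6.98
tool_pos: [0.5743, -0.112, 0.0392]
tool_rot: [2.374, 2.056, 0.001]
contact_force: [0.2, 0.2, -3.0]
opening: 0.0155
```

```bash
cat > st.py <<'E'
from h import *
o=ctrl.get_obs();R0=R.from_rotvec(o["tool_rot"])
np.set_printoptions(precision=4,suppress=True)
a=np.radians(81.85);ex=np.array([np.cos(a),np.sin(a),0]);ey=np.array([-ex[1],ex[0],0])
d=o["tool_pos"]-[.6057,-.1533,.012]
print(o['t'],"corner-frame TCP",d@ex,d@ey,d[2],"F corner",o['contact_force']@ex,o['contact_force']@ey,o['contact_force'][2],"torque",o['wrist_torque'],"op",o['opening'],"dq",abs(o['dq']).max())
x=R0.apply([1,0,0]);z=R0.apply([0,0,1]);print("yaw",np.degrees(np.arctan2(x[1],x[0])),"tilt",np.degrees(z[:2]))
E
python3 st.py
```

```text
6.9833 corner-frame TCP 0.036397025628667055 0.036894946339481385 0.027153477429343268 F corner 0.1716275551353853 -0.13199619165074242 -2.9610091964225833 torque [-0.0271  0.0265  0.0286] op 0.015515450507949098 dq 0.0024231784750000217
yaw 81.77567852455023 tilt [ 0.0719 -0.0244]
```

{"method": "jog_arm", "body": {
  "deltas": [
    [[0,0,0],[0,0,0.002],0.0],
    [[0,0,0],[0,0,0.004],0.0],
    [[0,0,0],[0,0,0.005],0.0],
    [[0,0,0],[0,0,0.005],0.0],
    [[0,0,0],[0,0,0.005],0.0]
  ]
}}

```text
t: 7.4
tool_pos: [0.5736, -0.1118, 0.0331]
tool_rot: [-2.375, -2.056, 0.0]
contact_force: [0.2, -0.2, -3.4]
opening: 0.0155
```

```bash
python3 st.py
```

```text
7.4 corner-frame TCP 0.03652614421076577 0.037636463882998634 0.021099312500840652 F corner -0.15863935567743412 -0.1989044630720245 -3.353671357793977 torque [ 0.0011 -0.0086 -0.0399] op 0.015513931452135718 dq 0.0034792366552718213
yaw 81.77423819152538 tilt [-0.0271  0.0079]
```

{"method": "jog_arm", "body": {
  "deltas": [
    [[0,0,0],[0,0,0.0005],0.0],
    [[0,0,0],[0,0,0.001],0.0],
    [[0,0,0],[0,0,0.001],0.0],
    [[0,0,0],[0,0,0.001],0.0]
  ]
}}

```text
t: 7.73
tool_pos: [0.574, -0.1119, 0.0325]
tool_rot: [2.375, 2.056, 0.0]
contact_force: [-0.5, -0.5, -2.4]
opening: 0.0156
```

```bash
python3 st.py
```

```text
7.7333 corner-frame TCP 0.03648527767814349 0.03725912719661254 0.020523952727936817 F corner -0.5481623683210112 0.38324970145917253 -2.4492073917873265 torque [-0.0755  0.0282 -0.044 ] op 0.01559233079709631 dq 0.0016662934385331411
yaw 81.77845283883227 tilt [ 0.0202 -0.0072]
```

{"method": "jog_arm", "body": {
  "deltas": [
    [[0,0,0],[0,0,0.0004],0.0],
    [[0,0,0],[0,0,0.0007],0.0],
    [[0,0,0],[0,0,0.0007],0.0],
    [[0,0,0],[0,0,0.0007],0.0]
  ]
}}

```text
t: 8.07
tool_pos: [0.574, -0.1119, 0.0325]
tool_rot: [2.375, 2.056, 0.0]
contact_force: [-3.6, 0.5, 5.0]
opening: 0.0156
```

```bash
python3 st.py
```

```text
8.0667 corner-frame TCP 0.036479225370092884 0.03723238436138667 0.020517138167925036 F corner 0.032626581460981866 3.5974123181115303 4.9927000115365825 torque [0.1909 0.6604 0.0115] op 0.015572613464369564 dq 0.002033967470614472
yaw 81.77847136157332 tilt [ 0.0049 -0.0043]
```

{"method": "jog_arm", "body": {
  "deltas": [
    [[0,0,0],[-0.001,0.001,-0.0003],0.0],
    [[0,0,0],[-0.002,0.002,-0.0003],0.0],
    [[0,0,0],[-0.003,0.003,-0.0003],0.0],
    [[0,0,0],[-0.004,0.004,-0.0003],0.0],
    [[0,0,0],[-0.005,0.005,-0.0003],0.0],
    [[0,0,0],[-0.006,0.006,-0.0003],0.0],
    [[0,0,0],[-0.007,0.007,-0.0003],0.0],
    [[0,0,0],[-0.007,0.007,-0.0003],0.0],
    [[0,0,0],[-0.007,0.007,-0.0003],0.0]
  ]
}}

```text
t: 8.82
tool_pos: [0.5805, -0.1196, 0.0325]
tool_rot: [2.374, 2.056, 0.002]
contact_force: [-0.4, 2.9, 5.0]
opening: 0.0155
```

```bash
python3 st.py
```

```text
8.8167 corner-frame TCP 0.02978306864854024 0.029700715521745583 0.020521377277865526 F corner 2.8535569308548934 0.8631890183901998 5.003424518165142 torque [ 0.4989  0.1663 -0.1031] op 0.015527161411302528 dq 0.0024442729099900815
yaw 81.77191622864474 tilt [0.0954 0.0182]
```

{"method": "jog_arm", "body": {
  "deltas": [
    [[0,0,0],[-0.0005,0.0005,0],0.0],
    [[0,0,0],[-0.001,0.001,0],0.0],
    [[0,0,0],[-0.0015,0.0015,0],0.0],
    [[0,0,0],[-0.002,0.002,0],0.0],
    [[0,0,0],[-0.002,0.002,0],0.0],
    [[0,0,0],[-0.002,0.002,0],0.0]
  ]
}}

```text
t: 9.32
tool_pos: [0.5819, -0.1217, 0.0325]
tool_rot: [2.375, 2.056, 0.002]
contact_force: [-2.6, 4.5, 6.5]
opening: 0.0154
```

```bash
python3 st.py
```

```text
9.3167 corner-frame TCP 0.02791515816717068 0.028082393331991792 0.02054021164532335 F corner 4.097596538464185 3.229196853488026 6.477204005881837 torque [ 0.6546  0.4011 -0.0212] op 0.015404222634749934 dq 0.001487545106899725
yaw 81.77512011620034 tilt [0.0463 0.0378]
```

{"method": "jog_arm", "body": {
  "deltas": [
    [[0,0,0],[-0.0003,0,-0.0004],0.0],
    [[0,0,0],[-0.0006,0,-0.0004],0.0],
    [[0,0,0],[-0.001,0,-0.0004],0.0],
    [[0,0,0],[-0.001,0,-0.0004],0.0]
  ]
}}

```text
t: 9.65
tool_pos: [0.5818, -0.123, 0.0325]
tool_rot: [2.375, 2.056, 0.002]
contact_force: [0.7, 3.3, 3.6]
opening: 0.0155
```

```bash
python3 st.py
```

```text
9.65 corner-frame TCP 0.02658749197675951 0.02798531410364781 0.020527877673845393 F corner 3.3409627313950163 -0.2779873007588271 3.559800312917676 torque [ 0.5334 -0.1242  0.0571] op 0.015497342804367797 dq 0.003299055836787745
yaw 81.77019570376522 tilt [0.0684 0.0074]
```

{"method": "jog_arm", "body": {
  "deltas": [
    [[0,0,0],[-0.0003,0,0],0.0],
    [[0,0,0],[-0.0006,0,0],0.0],
    [[0,0,0],[-0.001,0,0],0.0],
    [[0,0,0],[-0.001,0,0],0.0]
  ]
}}

```text
t: 9.98
tool_pos: [0.5817, -0.1231, 0.0326]
tool_rot: [-2.375, -2.056, -0.004]
contact_force: [1.7, 6.4, 3.2]
opening: 0.0156
```

```bash
python3 st.py
```

```text
9.9833 corner-frame TCP 0.02650118635708745 0.028003683042491796 0.020577149809020794 F corner 6.5608313011926365 -0.7692111117584095 3.1855121355021914 torque [ 1.0593 -0.2647  0.0218] op 0.015583697731466877 dq 0.0035418205493840285
yaw 81.7656739992459 tilt [0.0788 0.1125]
```

The x direction is now stopped by the short fence at about 26.5 mm. Next is y.

{"method": "jog_arm", "body": {
  "deltas": [
    [[0,0,0],[0,0.0004,0],0.0],
    [[0,0,0],[0,0.0008,0],0.0],
    [[0,0,0],[0,0.0012,0],0.0],
    [[0,0,0],[0,0.0016,0],0.0],
    [[0,0,0],[0,0.0016,0],0.0]
  ]
}}

```text
t: 10.4
tool_pos: [0.5818, -0.1231, 0.0326]
tool_rot: [-2.372, -2.054, 0.001]
contact_force: [-4.4, 7.8, 8.3]
opening: 0.0152
```

```bash
python3 st.py
```

```text
10.4 corner-frame TCP 0.026515753616587406 0.02792716086105262 0.02058565944961829 F corner 7.133394063392231 5.432975883039065 8.333548077553575 torque [ 1.1655  0.6419 -0.0216] op 0.015165676626123928 dq 0.001966714957061208
yaw 81.78108713409941 tilt [-0.1681  0.141 ]
```

{"method": "jog_arm", "body": {
  "deltas": [
    [[0,0,0],[0,0.0004,-0.0002],0.0],
    [[0,0,0],[0,0.0008,-0.0004],0.0],
    [[0,0,0],[0,0.001,-0.0004],0.0],
    [[0,0,0],[0,0.001,-0.0004],0.0]
  ]
}}

```text
t: 10.73
tool_pos: [0.5819, -0.1231, 0.0326]
tool_rot: [-2.371, -2.053, 0.003]
contact_force: [-6.5, 6.5, 8.6]
opening: 0.0154
```

```bash
python3 st.py
```

```text
10.7333 corner-frame TCP 0.026515027534455206 0.02783553215902589 0.020627521202768877 F corner 5.542107348025196 7.340845245216661 8.576199099827463 torque [ 1.2201  1.0583 -0.0588] op 0.015437686834373708 dq 0.0029785840096478874
yaw 81.78194278851794 tilt [-0.2963  0.1634]
```

{"method": "jog_arm", "body": {
  "deltas": [
    [[0,0,0],[0,0,-0.0004],0.0],
    [[0,0,0],[0,0,-0.0008],0.0],
    [[0,0,0],[0,0,-0.0008],0.0],
    [[0,0,0],[0,0,-0.0008],0.0]
  ]
}}

```text
t: 11.07
tool_pos: [0.5819, -0.1231, 0.0327]
tool_rot: [-2.371, -2.053, 0.003]
contact_force: [-3.9, 6.7, 4.3]
opening: 0.0153
```

```bash
python3 st.py;  python3 - <<'E'
from h import *
import pickle
o=ctrl.get_obs()
im=get_image("wrist");cv2.imwrite("pics/w6.png",im[:,:,::-1])
t=get_image("top");pickle.dump((o,im,t),open("w6.pkl","wb"))
cv2.imwrite("pics/t6.png",cv2.resize(t[170:270,290:410],None,fx=6,fy=6,interpolation=cv2.INTER_CUBIC)[:,:,::-1])
E
```

```text
11.0667 corner-frame TCP 0.026519392850565652 0.027838648543511917 0.020651850228626135 F corner 6.078290505499351 4.809433066403647 4.322513630329622 torque [1.0276 0.6095 0.0102] op 0.01530483848668926 dq 0.0026804723406373323
yaw 81.77811375879857 tilt [-0.2642  0.1598]
```

View pics/w6.png

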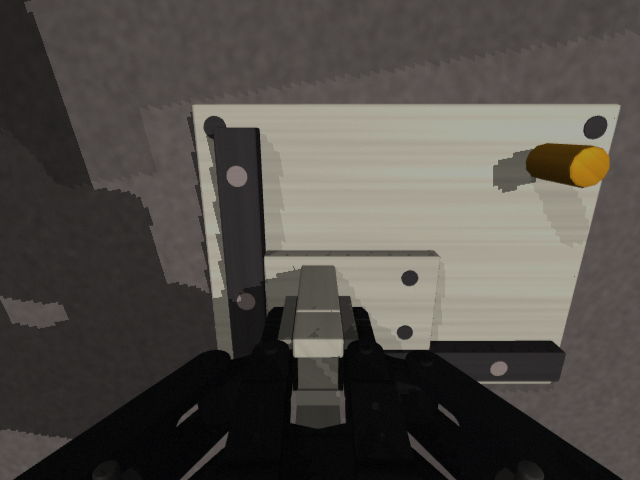

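View pics/t6.png

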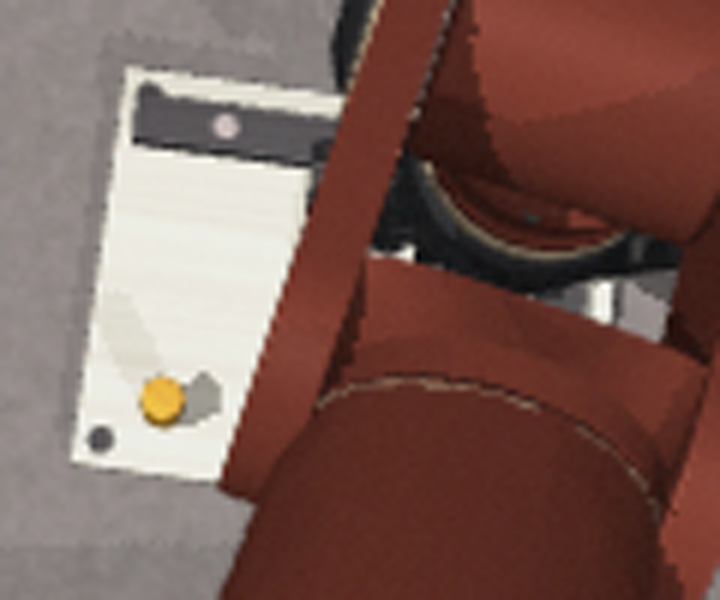

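```bash
python3 - <<'E'
import pickle,cv2
o,im,t=pickle.load(open("w6.pkl","rb"))
cv2.imwrite("pics/w6c.png",cv2.resize(im[325:385,410:510],None,fx=8,fy=8,interpolation=cv2.INTER_CUBIC)[:,:,::-1])
E
```

```text
(no output)
```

View pics/w6c.png

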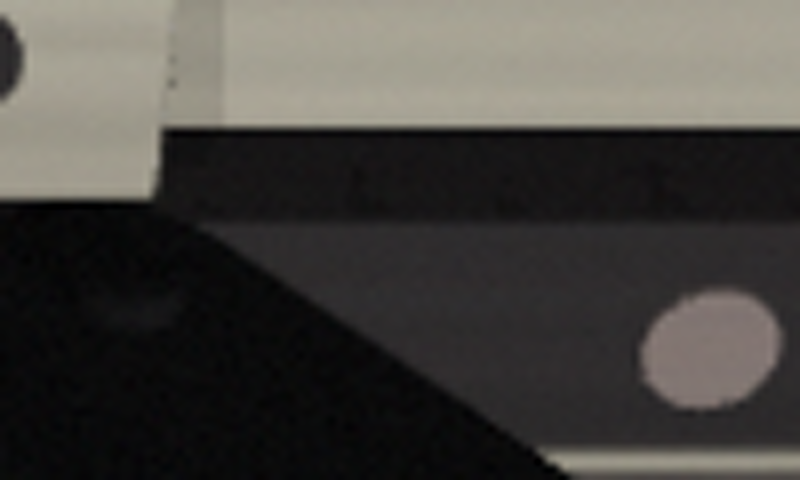

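```bash
python3 - <<'E'
from h import *
import pickle
o,im,t=pickle.load(open("w6.pkl","rb"));W=cam("wrist",o)
cr=lambda p:(np.array(p,float)+.5)/8-.5+[410,325]
a=np.radians(81.85);ex=np.array([np.cos(a),np.sin(a),0]);ey=np.array([-ex[1],ex[0],0])
for n,p,z in(("base",(180,128),.012),("base far",(790,128),.012),("top",(230,220),.024),("top far",(790,220),.024),("foot",(154,200),.022)):
    q=ray(W,cr([p]),z)[0]-[.6057,-.1533,0];print(n,(q@ex).round(4),(q@ey).round(4))
# short fence & foot lines on the left
cv2.imwrite("pics/w6e.png",cv2.resize(im[235:310,225:305],None,fx=8,fy=8,interpolation=cv2.INTER_CUBIC)[:,:,::-1])
E
```

```text
base 0.088 0.0002
base far 0.1294 0.0001
top 0.0872 0.0014
top far 0.1229 0.0013
foot 0.083 0.0015
```

View pics/w6e.png

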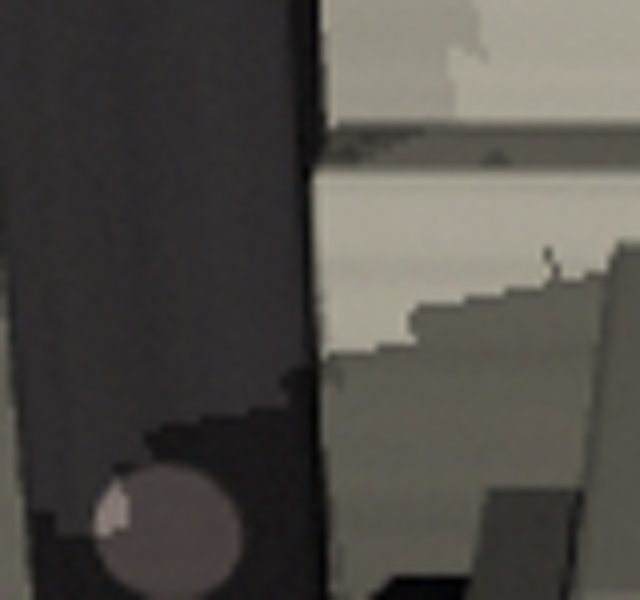

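{"method": "jog_arm", "body": {
  "deltas": [
    [[0,0,0],[-0.0003,0.0005,-0.0002],0.0],
    [[0,0,0],[-0.0006,0.001,-0.0003],0.0],
    [[0,0,0],[-0.0008,0.0015,-0.0004],0.0],
    [[0,0,0],[-0.0008,0.0015,-0.0004],0.0],
    [[0,0,0],[-0.0008,0.0015,-0.0004],0.0]
  ]
}}

```text
t: 11.58
tool_pos: [0.5821, -0.1232, 0.0328]
tool_rot: [-2.368, -2.051, 0.004]
contact_force: [-8.0, 9.3, 7.1]
opening: 0.0152
```

```bash
python3 st.py
```

```text
11.5833 corner-frame TCP 0.02648719045266937 0.027619579187914998 0.020770900579402823 F corner 8.03615817588906 9.25562659074058 7.108198501709065 torque [ 1.5303  1.2467 -0.0613] op 0.015193385405938264 dq 0.002736049323815288
yaw 81.77296192759391 tilt [-0.451   0.2779]
```

{"method": "jog_arm", "body": {
  "deltas": [
    [[0,0,0],[0,0.0002,-0.0003],0.0],
    [[0,0,0],[0,0.0005,-0.0006],0.0],
    [[0,0,0],[0,0.0008,-0.001],0.0],
    [[0,0,0],[0,0.0008,-0.001],0.0],
    [[0,0,0],[0,0.0008,-0.001],0.0]
  ]
}}

```text
t: 12.0
tool_pos: [0.5824, -0.1232, 0.0329]
tool_rot: [-2.368, -2.05, 0.005]
contact_force: [-6.2, 9.2, 4.1]
opening: 0.0155
```

```bash
python3 st.py
```

```text
12.0 corner-frame TCP 0.026470438061853268 0.02735287461879556 0.02085258558935946 F corner 8.21842234259906 7.475674622316265 4.08576482635645 torque [ 1.5136  1.1309 -0.0217] op 0.015536555343076614 dq 0.000795113462022322
yaw 81.77591970205764 tilt [-0.5055  0.2851]
```

{"method": "jog_arm", "body": {
  "deltas": [
    [[-0.2,-0.1,0],[0,0.0002,0],0.0],
    [[-0.4,-0.2,0],[0,0.0005,0],0.0],
    [[-0.6,-0.25,0],[0,0.0008,0],0.0],
    [[-0.6,-0.25,0],[0,0.001,0],0.0],
    [[-0.6,-0.25,0],[0,0.001,0],0.0],
    [[-0.6,-0.25,0],[0,0.001,0],0.0]
  ]
}}

```text
t: 12.5
tool_pos: [0.5824, -0.1232, 0.0326]
tool_rot: [-2.374, -2.056, 0.002]
contact_force: [-9.3, 9.7, 7.3]
opening: 0.0151
```

```bash
python3 st.py
```

```text
12.5 corner-frame TCP 0.02650539857904336 0.027360363178180858 0.020635310067769388 F corner 8.267719957934743 10.57081500002925 7.281201789173997 torque [1.4469 1.6808 0.0311] op 0.015080192402097023 dq 0.0026382850927594037
yaw 81.79366049761683 tilt [-0.0999 -0.021 ]
```

{"method": "jog_arm", "body": {
  "deltas": [
    [[-0.1,0,0],[0,0.0003,-0.0003],0.0],
    [[-0.2,0,0],[0,0.0006,-0.0005],0.0],
    [[-0.3,0,0],[0,0.001,-0.0007],0.0],
    [[-0.3,0,0],[0,0.0013,-0.0007],0.0],
    [[-0.3,0,0],[0,0.0015,-0.0007],0.0],
    [[-0.3,0,0],[0,0.0015,-0.0007],0.0]
  ]
}}

```text
t: 13.0
tool_pos: [0.5824, -0.1232, 0.0326]
tool_rot: [2.374, 2.057, -0.001]
contact_force: [-13.7, 9.0, 7.7]
opening: 0.0155
```

```bash
python3 st.py
```

```text
13.0 corner-frame TCP 0.026536390258272553 0.02733628905889215 0.020585301275746617 F corner 6.926411658568002 14.783432689531855 7.717019582240212 torque [1.5925 2.1805 0.0581] op 0.015544378696147285 dq 0.0028088063265337996
yaw 81.80121544061092 tilt [-0.0207 -0.0253]
```

{"method": "jog_arm", "body": {
  "deltas": [
    [[0,0,0],[-0.0004,0,-0.0002],0.0],
    [[0,-0.1,0],[-0.0008,0,-0.0003],0.0],
    [[0,-0.2,0],[-0.0012,0,-0.0004],0.0],
    [[0,-0.2,0],[-0.0016,0,-0.0004],0.0],
    [[0,-0.2,0],[-0.002,0,-0.0004],0.0],
    [[0,-0.2,0],[-0.002,0,-0.0004],0.0],
    [[0,-0.2,0],[-0.002,0,-0.0004],0.0]
  ]
}}

```text
t: 13.58
tool_pos: [0.5824, -0.1232, 0.0326]
tool_rot: [2.375, 2.056, -0.0]
contact_force: [-10.3, 15.0, 6.0]
opening: 0.0158
```

```bash
python3 st.py;  python3 - <<'E'
from h import *
import pickle
o=ctrl.get_obs()
im=get_image("wrist");cv2.imwrite("pics/w7.png",im[:,:,::-1])
pickle.dump((o,im),open("w7.pkl","wb"))
cv2.imwrite("pics/w7c.png",cv2.resize(im[325:385,410:510],None,fx=8,fy=8,interpolation=cv2.INTER_CUBIC)[:,:,::-1])
s=get_image("scene");cv2.imwrite("pics/s7.png",cv2.resize(s[200:320,220:370],None,fx=5,fy=5,interpolation=cv2.INTER_CUBIC)[:,:,::-1])
E
```

```text
13.5833 corner-frame TCP 0.026443676848617512 0.027336092917588987 0.02059649639180929 F corner 13.351998750376014 12.300510717177833 6.004681597091146 torque [2.4769 1.823  0.055 ] op 0.01579093013657048 dq 0.0011100539750534238
yaw 81.78483631079288 tilt [-0.0005 -0.0156]
```

View pics/w7.png

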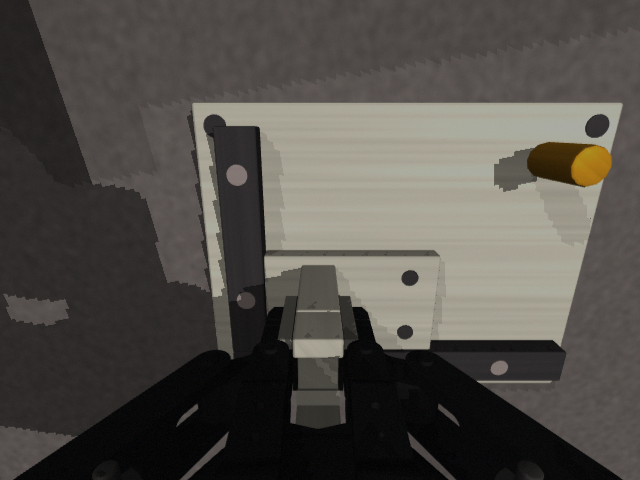

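View pics/w7c.png

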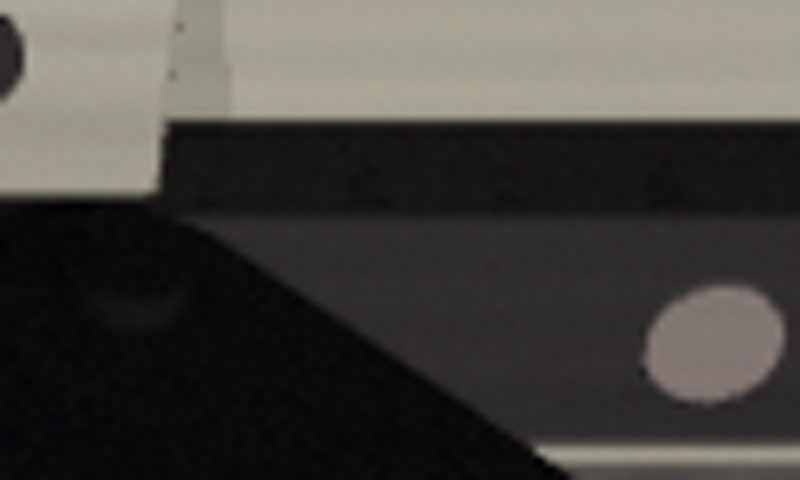

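View pics/s7.png

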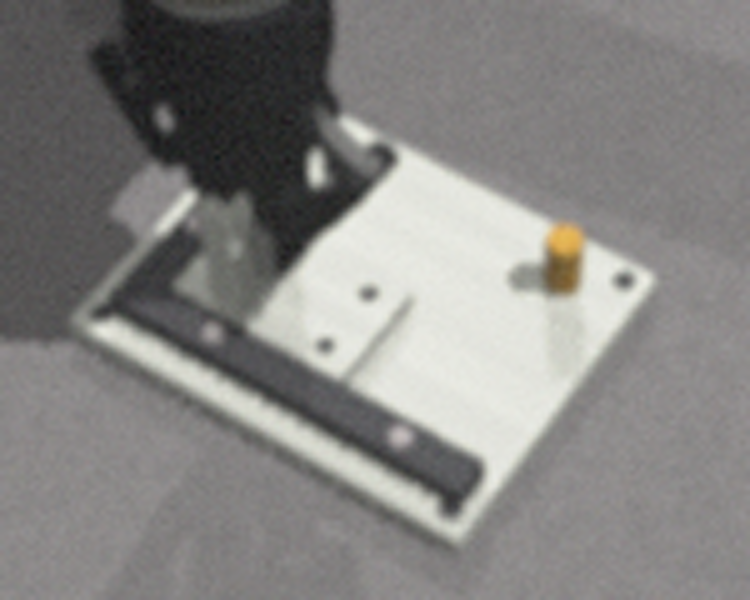

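{"method": "jog_arm", "body": {
  "deltas": [
    [[0,0,0],[0,0,0],0.0],
    [[0,0,0],[0,0,0],0.0],
    [[0,0,0],[0,0,0],0.0],
    [[0,0,0],[0,0,0],0.0],
    [[0,0,0],[0,0,0],0.0],
    [[0,0,0],[0,0,0],0.0]
  ]
}}

```text
t: 14.18
tool_pos: [0.5824, -0.1232, 0.0326]
tool_rot: [2.375, 2.057, -0.0]
contact_force: [-10.3, 14.5, 5.4]
opening: 0.0152
```

```bash
python3 st.py
```

```text
14.1833 corner-frame TCP 0.026448365141047116 0.02735988649820914 0.020568378058716 F corner 12.882043976226605 12.258532462586635 5.420503313528639 torque [2.5007 1.8551 0.0637] op 0.015242443910717666 dq 0.0011044801472296871
yaw 81.78726763876337 tilt [-0.0053 -0.018 ]
```

Position and force are steady, so I'm handing the job in.

```bash
python3 -c "
from station import job
print(job.finish_job())"; python3 st.py
```

```text
the job is handed in; nothing more can be done
None
the job is handed in; nothing more can be done
```

I gripped the saddle bracket across its web at 48 N and set it flat on the larger plate. I pressed it into the corner and handed the job in at about 14.2 s with the bracket still held. The job reports no verdict, so these are my own last checks.

- **Push:** it held steady over 0.5 s at about 13 N towards the short fence and 12 N towards the long fence. These are wrist readings that include friction; the forces on each fence were not measured separately.
- **Bearing on the fences:** extra push towards the long fence moved the bracket less than 0.05 mm, and towards the short fence only about 0.1 mm. In the wrist picture taken before the last pushes, the foot was flush with the short fence and within about 0.3 mm of the long one.
- **Position:** the tool's centre read 26.4 mm from the short fence and 27.4 mm from the long one. The web sat about 0.8 mm off the tool's centre when gripped, so its centre should be about 26.5 mm from each face, with up to about 1 mm of camera error.
- **Flatness and squareness:** the tool was tilted less than 0.03° and within 0.1° of the measured fence direction. Its height matched a seated foot to about 0.1 mm.
- **Uncertain on the way:** the first push towards the long fence was hard to tell from friction, and the tool tilted about 0.5°. I eased the downward load, corrected the tilt and pushed again until it stopped firmly.
- **Other things:** I saw no sign of contact with anything else; the spacer was still standing in place in the last pictures. I did not measure the others again.

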